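Prime the central-lubrication pump until its indicator pin pops

TASK

Prime the hand lubrication pump that stands on the glass counter: first push the lever of its return valve round until it rests against its stop, so that the valve is shut, then press the pump's black knob all the way down and let it come all the way up again, over and over, until the indicator pin on the distributor block has popped fully out. Leave the knob up and the valve shut. Do not touch the pin, do not lift, tip or shove the pump unit, and leave the spanner, nipple, bolt and tape measure lying where they are.

Things in the scene. Friction and masses are not known exactly. Their poses are not given: they have to be found in the camera images.
- pump_unit: hand lubrication pump unit, 6 kg, standing loose on rubber feet on the glass (z = 0): grey plate 210 (x) x 340 (y) mm, top at 14 mm, cream tank (100 mm high) on its back half, in front from left to right brass return valve, pump, aluminium distributor block. Origin: centre of the underside; x to the back, y to the left, z up. Axes in mm: valve x -55 y 115, pump x -55 y 0, pin x -55 y -115
- plunger (a joint): knob travel in m: 0 up, 0.020 fully down; a spring lifts it. 4 N to start, 8 to 13 N to hold down. With the valve shut each full stroke (at least 18 mm down, then up again to within 2 mm) raises the pressure one step; much shorter ones do nothing. With the valve open pumping does nothing. 3 to 5 full strokes are needed, as the pressure left in the line varies
- knob_top (a point): centre of the top of the pump's black mushroom knob, 45 mm in diameter and 21 mm tall, top nearly flat over 20 mm; 144 mm above the glass when the knob is up, the highest point of the unit
- return_valve (a joint): angle of the valve lever in rad: 0 to 0.35 (open) at the start, at 0 the lever pointing to the unit's front (-x of pump_unit); 1.571 shut, against its stop, lever pointing to the unit's left (+y). Shutting turns it clockwise seen from above. It stays where it is left; turning takes about 2 N at the grip
- lever_grip (a point): centre of the lever's black grip, 65 mm from the pivot; the grip is 52 mm long, 17 mm wide and 16 mm high, centre 79 mm above the glass, end of the lever 91 mm from the pivot. In the open position it overhangs the front edge of the plate; a steel tube (top at 48 mm) runs below it there
- lever_pivot (a point): point on the vertical axis of the valve lever, 79 mm above the glass, at grip height; does not move on the unit
- indicator_pin: steel indicator pin, 10 mm in diameter, upright in a brass hexagon bush on top of the distributor block; not to be touched
- pin_out (a joint): how far the pin has come out in m: 0 in (its tip stands 2 mm proud of the bush), 0.018 fully out. It creeps out by up to 8 mm as the pressure rises, then pops out all at once and stays out
- pin_tip (a point): top of the indicator pin: 68 mm above the glass when in, 86 mm when fully out
- spanner: combination spanner, 22 x 153 x 8 mm, lying on the glass in front of the unit; origin at the centre of its underside
- brass_nipple: brass hexagon nipple, 37 x 29 x 26 mm, lying on the glass to the right of the unit; origin at the centre of its underside
- steel_bolt: steel bolt, 54 x 23 x 21 mm, lying on the glass to the right of the unit; origin at the centre of its underside
- tape_measure: yellow tape measure, 38 x 87 x 60 mm, standing on the glass to the left of the unit; origin at the centre of its underside

How it is judged:
By the outcome, as a careful person would: the job done as asked, in the order asked, and still so for the second after the job is handed in, with the robot touching nothing.
It also fails if it takes over 48 s, if anything falls off the work surface, if the arm or the gripper's body presses on something with over 40 N, if the wrist force passes 120 N, or if a joint passes its speed limit or range.

ROBOT

A 6-joint arm with a two-finger parallel gripper is mounted at the origin on a cart in front of the work surface, level with it; the furniture and walls round the work are solid. World frame = base frame: x ahead of the robot, y to its left, z up, the work surface at z = 0. Lengths are in mm, angles in rad, forces in N, time in s.
With the tool pointing down it reaches from about 375 to 750 mm from the base axis. Payload 9 kg.
Tool frame: the origin (TCP) lies midway between the tips of the shut fingers; the grasp point (between the pads) lies 19 mm behind it; z points along the fingers, y is the line along which they close (so a half turn about z gives the same grasp; the last joint's range is limited). The gripper opens to 85 mm and grips with 20 to 120 N. Pads are 22 mm wide; open, the fingers measure 114 mm over their backs; the gripper's body (76 mm by 85 mm) begins 54 mm behind the grasp point. The pads swing forward as they close: fully open they stand 13 mm farther back than shut.
Start: joints at [1.063, 0.104, 0.097, 1.564, 0, 1.353], TCP at [171.462, 575.014, 194.931] pointing down, gripper open.
Joint ranges: [-2.99, 2.99], [-0.84, 1.86], [-1.1, 1.16], [-1.84, 2.11], [-1.51, 1.56], [-3.14, 3.14]. Speed limits (rad/s): [2.22, 2.22, 2.57, 3.14, 3.14, 3.14].

INTERFACE

Orientations are given as a 3x3 rotation matrix whose columns are the frame's x, y, z axes.
In Python, from workcell import observe, camera, calibration, sign_off gives the robot as it stands.
- The arm moves only by the tool jog_arm, never from a script. Its arguments are lists of equal length, an entry for each row: "claw": the opening, from -1 (shut) to 1 (fully open); "delta_pos": the shift along the tool's x, y, z in m, a list of three; "rot": the turn, a rotation vector about the tool's x, y, z in rad, a list of three. A call has 1 to 8 rows; each row shifts and turns the commanded pose from where the row before left it, along the tool's axes as they then stand; what a row does not reach is not made up. A row lasts 1/10 s, in which the tool goes at most 50 mm and 8.59 degrees, less where a joint would pass 70% of its speed; a pose out of reach is approached as far as the arm can. A call with a gripper value outside its range is refused whole. The fingers move at their own pace and stop on an object; the grip force is fixed at half the most. Time passes only in rows, so rows that do not move let the fingers close. It gives the time, the measured TCP pose, the force, the opening and the grip force at its end, in the units of the state.
- observe(): the state, without advancing time (a new reading comes with each control period).
- camera(name): name is "scene" or "top" or "wrist"; returns the picture (384x512x3 uint8, red, green, blue); there is no depth.
- calibration(name): a dict with "fx", "fy", "cx", "cy" (pixels), "R" (3x3) and "t" (3): a world point X has camera coordinates R X + t; the wrist camera has in their place "hand_eye" (4x4, takes a point from camera to tool coordinates, whose origin is the TCP and whose axes are the flange's). Camera axes: x right, y down, z forward; pixel columns grow to the right and rows downward; lengths in mm; the calibration is good to about 2 mm. The wrist camera is an equidistant fisheye: a pixel r from the principal point sees the ray r / f radians off the axis. A picture is of the moment at which its call begins: read the wrist's pose just before it. calibration takes no time and is no camera call.
- sign_off(): hands the job in; it is judged then, once.
The state is a dict: "time": time; "q": joint angles; "qd": joint speeds; "joint_torque": joint torques, N m; "tcp_pos": TCP position; "ee_rot": TCP orientation; "force": force on the tool from outside, world axes, zero at the start; "torque": the same for the moment, N m; "finger_gap": opening from 0.0 (shut) to 1.0 (fully open); "grip_force": force on a finger pad.
Only numpy, scipy, OpenCV 4.12 (cv2) and the standard library are available. Lean on these libraries where they do the work, as an engineer would, in place of code of your own. Each camera call takes 0.05 s, during which the arm holds its last target. There are 200 camera calls.

## Working session

There is one attempt and no reset: what is moved stays moved. The work goes in short steps, Python scripts to look and compute and a tool call to move; the robot and the scene stay as the last step left them, time stands still between calls to the robot, and variables do not carry over. Pictures are saved under pics/ and viewed, at most 10 in all, crops included, and the job is handed in when it is done.

Besides the shell and the picture viewer there is one more tool, called after "Emit:" as name(argument=value, ...) on one line, values as JSON. jog_arm: Moves the arm, as the interface text tells. Its arguments: {"type":"object","properties":{"claw":{"type":"array"},"delta_pos":{"type":"array"},"rot":{"type":"array"}},"required":["claw","delta_pos","rot"]}

```bash
mkdir -p pics; python3 - <<'E'
from workcell import *
import cv2,numpy as np
o=observe();print(o['time'],o['tcp_pos'],np.round(o['ee_rot'],3).tolist(),o['finger_gap'])
for n in("scene","top"):
    cv2.imwrite(f"pics/{n}0.png",camera(n)[:,:,::-1]);c=calibration(n);print({k:np.round(v,3).tolist() for k,v in c.items()})
a=cv2.imread("pics/scene0.png");b=cv2.imread("pics/top0.png")
E
```

```text
0.0 [171.25206808 574.65185082 194.12191103] [[-0.958, 0.286, -0.001], [0.286, 0.958, -0.001], [0.0, -0.001, -1.0]] 1.0022936384819925
{'fx': 359.232, 'fy': 359.232, 'cx': 253.601, 'cy': 189.902, 'R': [[0.796, -0.605, 0.013], [-0.259, -0.361, -0.896], [0.547, 0.71, -0.444]], 't': [-403.894, 263.56, 542.37]}
{'fx': 411.287, 'fy': 411.287, 'cx': 256.603, 'cy': 191.62, 'R': [[0.008, -1.0, -0.004], [-0.989, -0.008, -0.15], [0.15, 0.005, -0.989]], 't': [91.844, 597.999, 1068.783]}
```

View pics/top0.png

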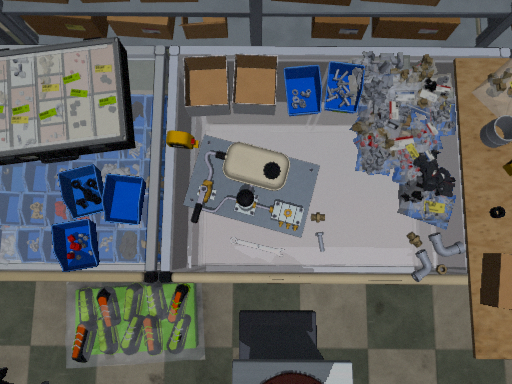

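View pics/scene0.png

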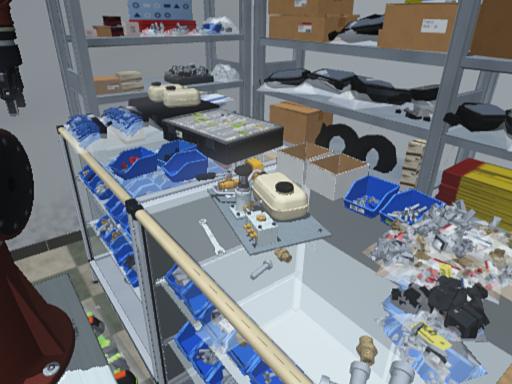

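The top view shows the plate centred near (252,187), the knob near (245,198), the lever pivot near (207,186) and the grip near (196,213). I'll zoom in and measure.

```bash
cat > h.py <<'E'
from workcell import *
import cv2,numpy as np
def ray(n,u,v,z):
    c=calibration(n);R=np.array(c['R']);t=np.array(c['t'])
    d=R.T@np.array([(u-c['cx'])/c['fx'],(v-c['cy'])/c['fy'],1]);o=-R.T@t
    return (o+d*(z-o[2])/d[2])
def blobs(m,amin=20):
    n,l,s,c=cv2.connectedComponentsWithStats(m.astype(np.uint8));return [(i,s[i].tolist(),np.round(c[i],1).tolist()) for i in range(1,n) if s[i,4]>amin],l
E
python3 - <<'E'
from h import *
b=cv2.imread("pics/top0.png")
cv2.imwrite("pics/topc.png",cv2.resize(b[120:260,160:340],None,fx=4,fy=4,interpolation=cv2.INTER_CUBIC))
m=(b.max(2)<50);m[:120]=0;m[260:]=0;m[:,:180]=0;m[:,340:]=0
B,l=blobs(m)
for x in B:
    print(x)
    if x[1][4]<400:
        ys,xs=np.where(l==x[0]);print(cv2.minAreaRect(np.stack([xs,ys],1).astype(np.float32)))
        print([np.round(ray("top",*x[2],z)[:2],1) for z in(144,79)])
E
```

```text
(1, [180, 144, 9, 5, 23], [183.9, 146.4])
((183.9423065185547, 146.28846740722656), (8.629110336303711, 2.941741943359375), 11.309932708740234)
[array([695.6, 279.5]), array([712.8, 291.7])]
(3, [216, 152, 10, 8, 62], [220.3, 155.1])
((220.5, 155.5), (7.0, 9.0), 90.0)
[array([673.9, 187.7]), array([689.7, 193.9])]
(4, [264, 162, 17, 17, 207], [271.6, 170.3])
((271.60003662109375, 170.3000030517578), (15.652474403381348, 16.099689483642578), 26.56505012512207)
[array([636.1,  59.3]), array([649.5,  57.2])]
(5, [236, 189, 18, 18, 243], [244.9, 197.4])
((245.25001525878906, 197.25), (16.26345443725586, 16.970561981201172), 45.0)
[array([567.7, 124.8]), array([576.6, 127. ])]
(6, [191, 203, 12, 20, 128], [196.3, 212.6])
((196.2000274658203, 212.90000915527344), (6.640782356262207, 19.28989028930664), 18.434947967529297)
[array([529.2, 243.3]), array([535.6, 253.2])]
```

View pics/topc.png

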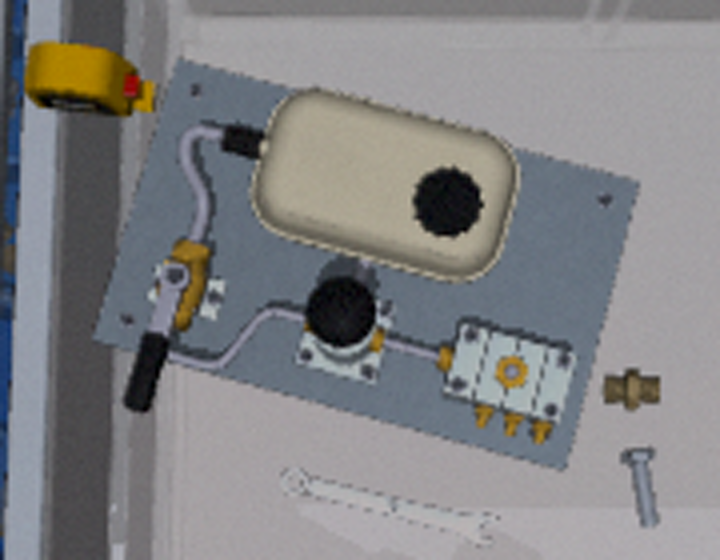

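The crop shows plate corners at crop pixels (180,60), (640,182), (565,468) and (95,342). The lever pivot is at (176,272), the grip at (147,372), the knob at (341,310) and the pin at (512,372).

```bash
python3 - <<'E'
from h import *
P=lambda u,v,z: ray("top",160+u/4-.4,120+v/4-.4,z)[:2]
BL,BR,FR,FL=[P(*p,14) for p in((180,60),(640,182),(565,468),(95,342))]
print(BL,BR,FR,FL)
y=(BL-BR)+(FL-FR);x=(BL-FL)+(BR-FR);a=np.arctan2(-y[0],y[1]);a2=np.arctan2(x[1],x[0]);print("yaw",a,a2)
C=(BL+BR+FR+FL)/4
a=(a*2+a2)/3
R=np.array([[np.cos(a),-np.sin(a)],[np.sin(a),np.cos(a)]])
for n,p in dict(valve=(-55,115),pump=(-55,0),pin=(-55,-115)).items(): print(n,C+R@p)
print("pivot img",P(176,272,85),"pin",P(512,372,66),"knob img",ray("top",245,197.3,138)[:2])
g=ray("top",196.3,212.6,79)[:2];v=C+R@(-55,115);d=R.T@(g-v);print("grip",g,"rel",d,np.hypot(*d),np.arctan2(d[1],-d[0]))
for s in [1.571,1.2,.8,.4]:
  print(s,v+R@(65*np.array([-np.cos(s),np.sin(s)])))
E
```

```text
[765.01031613 246.15218889] [678.76292005 -79.722019  ] [478.31444793 -25.45347367] [562.60473158 299.6159793 ]
yaw -0.25622676294712254 -0.261308136575006
valve [597.3254687  235.37312763]
pump [567.99236788 124.17704318]
pin [538.65926707  12.98095874]
pivot img [600.785733   235.16681105] pin [538.78621568  14.33316408] knob img [568.73933868 124.78019261]
grip [535.6006089  253.19695883] rel [-64.22948661   1.49007568] 64.24676860591528 0.023195085669408654
1.571 [613.91784793 298.21971029]
1.2 [590.00411345 299.95948654]
0.8 [565.43094113 292.01003354]
0.4 [545.89321342 275.11885843]
```

Emit:
jog_arm(claw=[-1,-1,-1,-1,-1,-1,-1,-1], delta_pos=[[-0.03,-0.017,0],[-0.03,-0.017,0],[-0.03,-0.017,0],[-0.03,-0.017,0],[-0.03,-0.017,0],[-0.03,-0.017,0],[-0.03,-0.017,0],[-0.03,-0.017,0]], rot=[[0,0,0],[0,0,0],[0,0,0],[0,0,0],[0,0,0],[0,0,0],[0,0,0],[0,0,0]])

```text
time: 0.9
tcp_pos: [363.2, 374.9, 194.6]
ee_rot: [[-0.958, 0.286, -0.0], [0.286, 0.958, -0.0], [0.0, -0.0, -1.0]]
force: [0.3, 0.0, -0.3]
finger_gap: 0.0
grip_force: 0.0
```

Emit:
jog_arm(claw=[-1,-1,-1,-1,-1,-1,-1,-1], delta_pos=[[-0.035,-0.018,0],[-0.035,-0.018,0],[-0.035,-0.018,0],[-0.035,-0.018,0],[-0.035,-0.018,0],[-0.03,-0.018,0],[0,0,0],[0,0,0]], rot=[[0,0,0],[0,0,0],[0,0,0],[0,0,0],[0,0,0],[0,0,0],[0,0,0],[0,0,0]])

```text
time: 1.7
tcp_pos: [528.1, 213.5, 194.4]
ee_rot: [[-0.958, 0.287, -0.001], [0.287, 0.958, 0.0], [0.001, -0.0, -1.0]]
force: [0.4, -0.6, -0.2]
finger_gap: -0.003
grip_force: 0.0
```

```bash
python3 - <<'E'
from h import *
o=observe();print(o['time'],o['tcp_pos'],np.round(o['ee_rot'],3).tolist(),o['finger_gap'],o['force'],np.round(o['q'],2))
cv2.imwrite("pics/w1.png",camera("wrist")[:,:,::-1]);c=calibration("wrist");print({k:np.round(v,3).tolist() for k,v in c.items()})
E
```

```text
1.7 [528.12747451 213.48253362 194.35726892] [[-0.958, 0.287, -0.001], [0.287, 0.958, 0.0], [0.001, -0.0, -1.0]] -0.002528814370453255 [ 0.41025216 -0.62143973 -0.15724625] [0.15 0.01 0.   1.56 0.   0.45]
{'fx': 297.319, 'fy': 297.319, 'cx': 252.881, 'cy': 190.434, 'hand_eye': [[-0.0, -0.954, -0.3, 77.625], [1.0, -0.0, -0.001, 0.47], [0.001, -0.3, 0.954, -180.457], [0.0, 0.0, 0.0, 1.0]]}
```

View pics/w1.png

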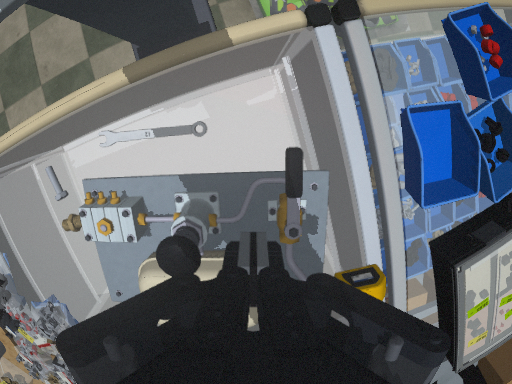

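The wrist view shows the lever grip at about (293,173), the pivot at (293,232) and the knob at (178,255). The path down beside the lever is clear.

```bash
cat >> h.py <<'E'
def wray(u,v,z,p,Rt):
    c=calibration("wrist");H=np.array(c['hand_eye']);x=(u-c['cx'])/c['fx'];y=(v-c['cy'])/c['fy'];r=np.hypot(x,y)
    d=np.array([x/r*np.sin(r),y/r*np.sin(r),np.cos(r)]);R=np.array(Rt)
    D=R@H[:3,:3]@d;o=np.array(p)+R@H[:3,3];return o+D*(z-o[2])/D[2]
E
python3 - <<'E'
from h import *
o=observe();p,R=o['tcp_pos'],o['ee_rot']
print("grip",wray(293.5,173,87,p,R),"pivot",wray(294,232,87,p,R),"knob",wray(178,256,135,p,R),"finger tip L/R",wray(240,240,194,p,R))
E
```

```text
grip [534.30932421 255.10567674  87.        ] pivot [597.82648585 239.73923502  87.        ] knob [567.87531356 128.43908001 135.        ] finger tip L/R [539.43475697 201.90159573 194.        ]
```

Emit:
jog_arm(claw=[-1,-1,-1,-1,-1,-1], delta_pos=[[0,0,0.03],[0,0,0.03],[0,0,0.03],[0,0,0.03],[0,0,0.01],[0,0,0]], rot=[[0,0,0],[0,0,0],[0,0,0],[0,0,0],[0,0,0],[0,0,0]])

```text
time: 2.35
tcp_pos: [526.5, 214.6, 63.8]
ee_rot: [[-0.959, 0.285, -0.003], [0.285, 0.959, -0.0], [0.002, -0.001, -1.0]]
force: [0.0, -0.3, 1.2]
finger_gap: -0.004
grip_force: 0.0
```

Emit:
jog_arm(claw=[-1,-1,-1,-1,-1,-1,-1,-1], delta_pos=[[0.002,0.018,0],[0.003,0.012,0],[0.003,0.012,0],[-0.003,0.013,0],[-0.003,0.014,0],[-0.009,0.012,0],[-0.009,0.012,0],[0,0,0]], rot=[[0,0,0],[0,0,0],[0,0,0],[0,0,0],[0,0,0],[0,0,0],[0,0,0],[0,0,0]])

```text
time: 3.15
tcp_pos: [571.2, 299.9, 65.5]
ee_rot: [[-0.959, 0.285, 0.001], [0.285, 0.959, 0.001], [-0.001, 0.001, -1.0]]
force: [-0.0, 0.4, -0.1]
finger_gap: -0.001
grip_force: 0.0
```

Emit:
jog_arm(claw=[-1,-1,-1], delta_pos=[[-0.007,0.004,0],[-0.007,0.004,0],[0,0,0]], rot=[[0,0,0],[0,0,0],[0,0,0]])

```text
time: 3.45
tcp_pos: [586.7, 302.1, 65.1]
ee_rot: [[-0.958, 0.286, 0.001], [0.286, 0.958, 0.0], [-0.001, 0.0, -1.0]]
force: [-0.2, -0.2, -0.5]
finger_gap: 0.002
grip_force: 0.0
```

```bash
python3 - <<'E'
from h import *
cv2.imwrite("pics/t2.png",cv2.resize(camera("top")[120:260,160:340,::-1],None,fx=4,fy=4,interpolation=cv2.INTER_CUBIC))
E
```

```text
(no output)
```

View pics/t2.png

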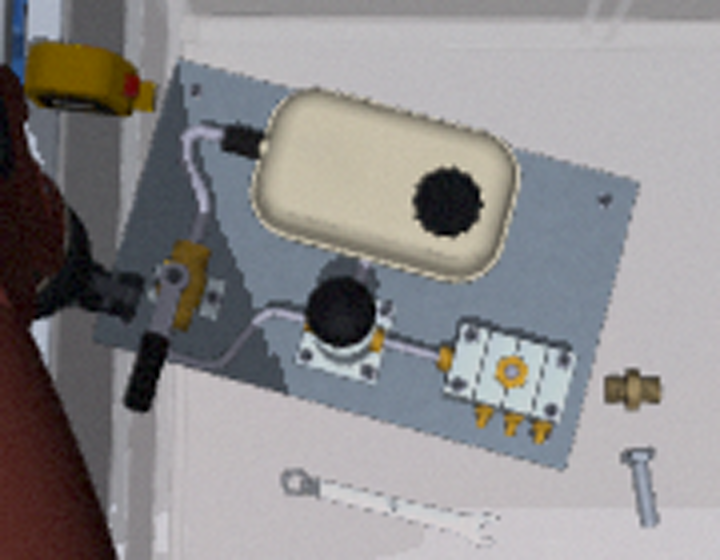

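The top view is odd. The lever looks unmoved, with its grip still at about (147,372), while the finger tips appear at about (85–145,290). I'll project the TCP into this view and look from the wrist and scene cameras.

```bash
python3 - <<'E'
from h import *
o=observe();p=o['tcp_pos'];print(o['time'],p,o['force'],o['finger_gap'])
c=calibration("top");
for z in(65,120,200):
  x=np.array(c['R'])@[p[0],p[1],z]+c['t'];print(z,(c['fx']*x[0]/x[2]+c['cx']-160)*4,(c['fy']*x[1]/x[2]+c['cy']-120)*4)
w=camera("wrist");s=camera("scene");s=cv2.resize(s[130:290,150:350],None,fx=2.4,fy=2.4)
cv2.imwrite("pics/ws.png",np.vstack([np.hstack([cv2.resize(w,(400,300)),cv2.resize(camera("top")[120:260,100:280],(400,300))]),np.hstack([cv2.resize(s,(400,300)),np.zeros((300,400,3),np.uint8)])])[:,:,::-1])
E
```

```text
3.5 [586.10376318 302.05348293  64.98707782] [-0.7121269   0.43547047 -0.34541094] 0.0006601482250875051
65 77.19450832738835 296.2381430118364
120 60.71077152505609 283.6953077734312
200 33.40208174649456 262.91552946365186
```

View pics/ws.png

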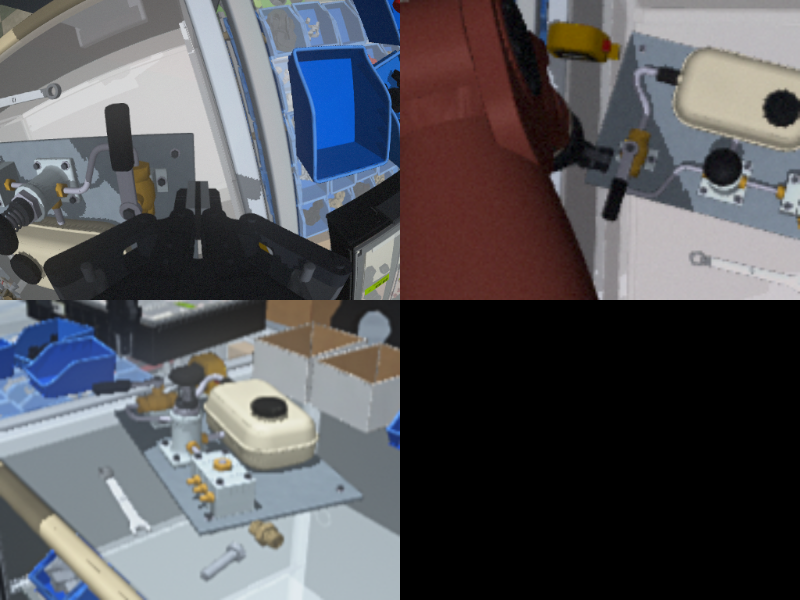

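```bash
python3 - <<'E'
from h import *
o=observe();p=o['tcp_pos'];R=np.array(o['ee_rot']);print(o['time'],p,np.round(o['q'],3))
w=camera("wrist");t=camera("top");s=camera("scene");s0=cv2.imread("pics/scene0.png")[:,:,::-1]
print("grip w",wray(151,177,87,p,R),"pivot w",wray(160,262,87,p,R))
c=calibration("scene");x=np.array(c['R'])@p+c['t'];print("tcp in scene",c['fx']*x[0]/x[2]+c['cx'],c['fy']*x[1]/x[2]+c['cy'])
d=np.abs(s.astype(int)-s0).max(2)>40;ys,xs=np.where(d);print(d.sum(),xs.min(),xs.max(),ys.min(),ys.max())
k=lambda i:cv2.resize(i,(400,300),interpolation=cv2.INTER_CUBIC)
cv2.imwrite("pics/d.png",np.vstack([np.hstack([k(t[150:225,150:250]),k(w[130:280,100:300])]),np.hstack([k(s[130:250,150:310]),k(s0[130:250,150:310])])])[:,:,::-1])
E
```

```text
3.65 [585.59574093 302.06278859  64.9440128 ] [0.278 0.298 0.079 1.352 0.    0.568]
grip w [534.65029357 256.67179132  87.        ] pivot w [588.14135612 239.55913916  87.        ]
tcp in scene 212.6242965295052 170.90307139739716
11234 0 261 0 383
```

View pics/d.png

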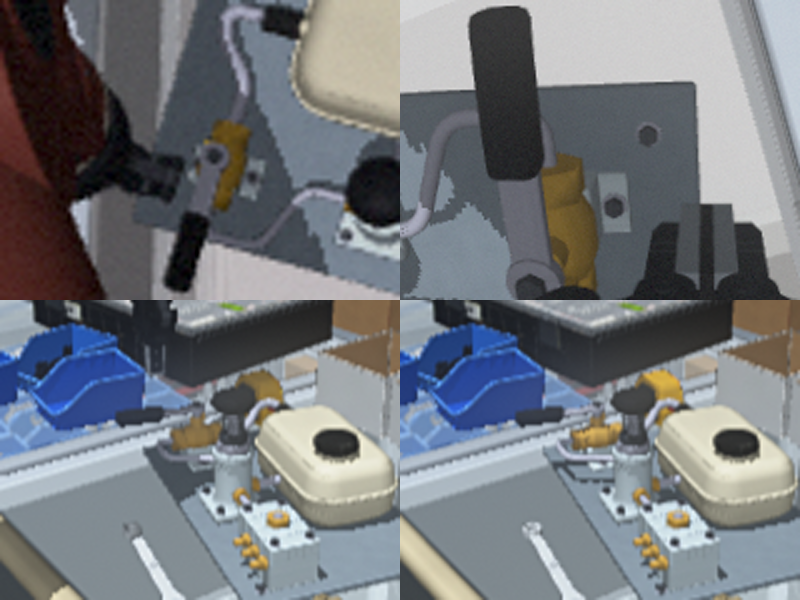

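The close-ups show the lever still open and the finger tips above and right of where the TCP reading puts them: scene tip near px (212,159), top-view tip near px (193,194). I'll triangulate the real tip.

```bash
python3 - <<'E'
from h import *
o=observe();p=np.array(o['tcp_pos']);R=np.array(o['ee_rot'])
def tri(obs):
    A=[];b=[]
    for n,u,v in obs:
        c=calibration(n);Rc=np.array(c['R']);o=-Rc.T@c['t'];d=Rc.T@[(u-c['cx'])/c['fx'],(v-c['cy'])/c['fy'],1];d/=np.linalg.norm(d)
        M=np.eye(3)-np.outer(d,d);A.append(M);b.append(M@o)
    X=np.linalg.lstsq(np.vstack(A),np.hstack(b),rcond=None)[0];r=[np.linalg.norm(a@X-q) for a,q in zip(A,b)];return X,r
print("tip",tri([("scene",212,160),("top",193,194)]))
print("knob",tri([("scene",150+233*.4,130+95*.4),("top",245,197.3)]))
print("grip",tri([("scene",150+139*.4,130+115*.4),("top",196.3,212.6)]))
t=camera("top");g=cv2.cvtColor(t,cv2.COLOR_RGB2GRAY)[183:206,168:204]
print("\n".join(" ".join(f"{v:3d}" for v in r) for r in g[::2]))
print("wrist tip px->", [wray(250,v,65,p,R) for v in(221,232)])
E
```

```text
tip (array([571.43459835, 261.6110543 , 116.13513425]), [np.float64(8.802885920833752), np.float64(8.802885920834234)])
knob (array([568.31422436, 124.89932258, 139.27542036]), [np.float64(0.2961687626755345), np.float64(0.2961687626755143)])
grip (array([534.98099714, 253.40259416,  79.65324395]), [np.float64(0.6331892977121508), np.float64(0.6331892977123589)])
 12  17  24  21  15  18  18  19  43  19  22  10  10   5  34  84  88  85  87  88  87  79  70  67  73  74  70  71  70  70  72  72  73  74  75  73
 24  15  26  23  22  22  23  21  17  16  11   3   9  11  13  54  80  90  89  87  79  75  73  72  71  71  70  70  70  75  70  73  73 110  90  81
 20  17  15  19  16   9  19  21  10  18  10   6   7  13   9  16  18  13  68  86  64  70  73  67  72  72  74  71  73  69  58 114 100  84  58  50
 15   6  18  19  35  39  17  19  20  11   3  13  21   5  12  33  32  30  24  28  50  39  23  28  30  28  29  42  70  73  78  77  92  68  44  41
 18  46  74  45  21  13  23  12   8  14  10  12  13   2  25  31  44  42  40  41  43  40  26  17  26  23  22  10  68  70  68  50  81  91  90  91
 19  35  18  1
[... 411 characters left out ...]
93  99
 17  13  19  86  61 112 113  91  86  86  89  87  85  86  82  82  65  71  69  67  57  60  34  10  20  54  67  73  70  70  92  91  92  91  95  68
169 179 184 176 138 125 105  90  86  88  87  85  87  87  88  70  75  77  76  74  73  70  79  66  77  75  71  72  73  83  92  96  93  94  81  65
171 179 178 170 126 120 104  90  85  84  89  87  85  89  86  74  74  76  72  72  72  73  70  72  71  71  71  60  28  22  32  37  72  95  69  55
 92 175 182 167 118 124 108  89  86  89  89  89  88  85  87  75  63  71  73  73  74  74  71  70  72  72  69  30  13   9  11  11   1  11  52  69
wrist tip px-> [array([585.45345369, 300.57361773,  65.        ]), array([593.16139595, 298.2406956 ,  65.        ])]
```

```bash
python3 - <<'E'
from h import *
o=observe();p=np.array(o['tcp_pos']);R=np.array(o['ee_rot'])
for dz in(0,15,30):
    q=p+[0,0,dz];g=wray(152.5,176.5,87,q,R);v=wray(166,270,87,q,R);b=wray(100+247/2,130+133/2,16,q,R);b2=wray(100+213/2,130+205/2,20,q,R)
    print(dz,g,v,np.hypot(*(g-v)[:2]),"bolts",b,b2)
s=camera("scene");cv2.imwrite("pics/e.png",cv2.resize(s[100:190,150:270],None,fx=6,fy=6,interpolation=cv2.INTER_CUBIC)[:,:,::-1])
E
```

```text
0 [534.71900623 257.75649472  87.        ] [594.85223553 241.07431179  87.        ] 62.40433072155425 bolts [578.70244974 279.53299914  16.        ] [603.88886991 256.15560551  20.        ]
15 [536.92667626 251.41039701  87.        ] [602.75221611 233.14905115  87.        ] 68.31162747777557 bolts [583.10226237 276.5740867   16.        ] [610.04241767 251.58887797  20.        ]
30 [539.13434629 245.06429929  87.        ] [610.65219669 225.22379052  87.        ] 74.21892423399703 bolts [587.502075   273.61517426  16.        ] [616.19596542 247.02215044  20.        ]
```

View pics/e.png

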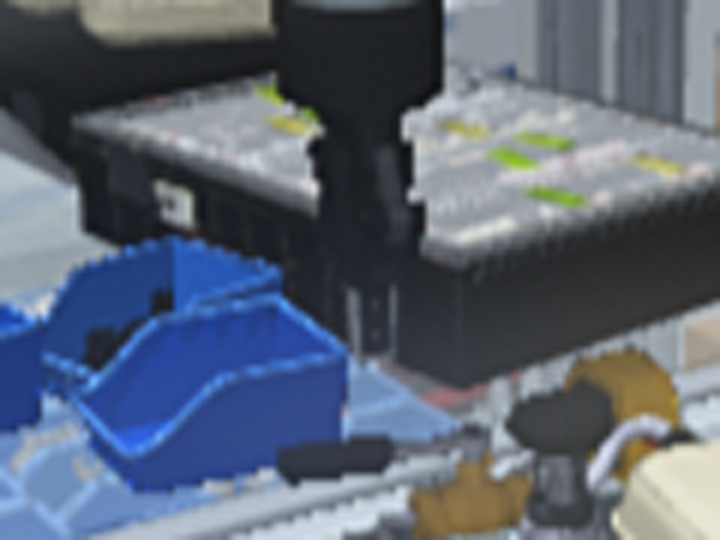

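The scene close-up shows the gripper tips ending at about (370,360) in the crop, px (212,160). That is roughly 30 mm above the reported TCP, so they passed over the lever. I'll go back and try again lower.

Emit:
jog_arm(claw=[-1,-1,-1,-1,-1,-1], delta_pos=[[0,0,-0.02],[0.012,-0.032,0],[0.012,-0.032,0],[0.011,-0.03,0],[0,0,0.02],[0,0,0]], rot=[[0,0,0],[0,0,0],[0,0,0],[0,0,0],[0,0,0],[0,0,0]])

```text
time: 4.5
tcp_pos: [523.8, 221.4, 63.1]
ee_rot: [[-0.958, 0.287, -0.002], [0.287, 0.958, -0.0], [0.002, -0.001, -1.0]]
force: [-1.3, 0.9, -1.0]
finger_gap: -0.001
grip_force: 0.0
```

Emit:
jog_arm(claw=[-1,-1,-1,-1], delta_pos=[[0,0,0.007],[0,0,0.006],[0,0,0.004],[0,0,0]], rot=[[0,0,0],[0,0,0],[0,0,0],[0,0,0]])

```text
time: 4.9
tcp_pos: [525.1, 222.4, 47.2]
ee_rot: [[-0.958, 0.285, -0.001], [0.285, 0.958, -0.0], [0.001, -0.0, -1.0]]
force: [0.2, 0.5, -0.4]
finger_gap: -0.002
grip_force: 0.0
```

Emit:
jog_arm(claw=[-1,-1,-1,-1], delta_pos=[[0,0,0.005],[0,0,0.004],[0,0,0.003],[0,0,0]], rot=[[0,0,0],[0,0,0],[0,0,0],[0,0,0]])

```text
time: 5.3
tcp_pos: [525.0, 222.1, 35.3]
ee_rot: [[-0.958, 0.286, -0.001], [0.286, 0.958, -0.0], [0.001, -0.0, -1.0]]
force: [-0.2, -0.9, -0.4]
finger_gap: 0.002
grip_force: 0.0
```

Emit:
jog_arm(claw=[-1,-1,-1,-1], delta_pos=[[0,0.01,0],[0.001,0.01,0],[0.002,0.01,0],[0.002,0.01,0]], rot=[[0,0,0],[0,0,0],[0,0,0],[0,0,0]])

```text
time: 5.7
tcp_pos: [532.3, 262.8, 36.0]
ee_rot: [[-0.958, 0.286, 0.0], [0.286, 0.958, -0.0], [-0.0, -0.0, -1.0]]
force: [-0.1, -2.7, -1.0]
finger_gap: 0.001
grip_force: 1.1
```

```bash
python3 - <<'E'
from h import *
o=observe();print(o['tcp_pos'],o['force'])
w=camera("wrist");s=camera("scene")
k=lambda i:cv2.resize(i,(400,400),interpolation=cv2.INTER_CUBIC)
cv2.imwrite("pics/f.png",np.hstack([k(w[100:300,150:350]),k(s[120:200,170:250])])[:,:,::-1])
E
```

```text
[532.27048533 262.84543554  36.02845864] [-0.08779016 -2.70851515 -0.95494832]
```

View pics/f.png

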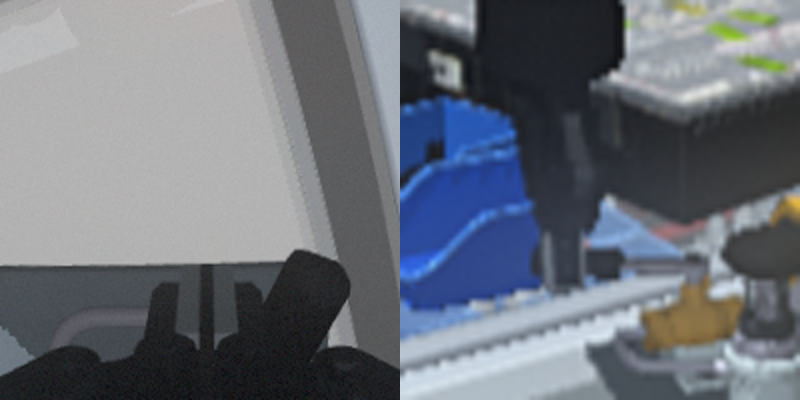

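The lever is now turning, with the finger against the grip and about 2.7 N on it. I'll carry on round the arc.

Emit:
jog_arm(claw=[-1,-1,-1,-1,-1,-1,-1], delta_pos=[[-0.003,0.011,0],[-0.004,0.011,0],[-0.009,0.012,0],[-0.009,0.012,0],[-0.007,0.004,0],[-0.007,0.004,0],[0,0,0]], rot=[[0,0,0],[0,0,0],[0,0,0],[0,0,0],[0,0,0],[0,0,0],[0,0,0]])

```text
time: 6.5
tcp_pos: [585.5, 302.5, 35.8]
ee_rot: [[-0.958, 0.286, 0.0], [0.286, 0.958, 0.0], [-0.0, 0.001, -1.0]]
force: [-0.5, 0.5, -0.7]
finger_gap: 0.003
grip_force: 0.0
```

Emit:
jog_arm(claw=[-1,-1,-1], delta_pos=[[-0.004,0.001,0],[-0.004,0.001,0],[0,0,0]], rot=[[0,0,0],[0,0,0],[0,0,0]])

```text
time: 6.8
tcp_pos: [593.4, 302.1, 36.0]
ee_rot: [[-0.958, 0.286, 0.0], [0.286, 0.958, 0.0], [-0.0, 0.0, -1.0]]
force: [0.2, 0.4, 0.8]
finger_gap: 0.002
grip_force: 0.1
```

Emit:
jog_arm(claw=[-1,-1], delta_pos=[[-0.002,0,0],[-0.002,0,0]], rot=[[0,0,0],[0,0,0]])

```text
time: 7.0
tcp_pos: [596.4, 301.4, 36.0]
ee_rot: [[-0.958, 0.285, -0.001], [0.285, 0.958, 0.001], [0.001, 0.001, -1.0]]
force: [-10.6, 4.3, 3.7]
finger_gap: -0.002
grip_force: 6.0
```

Emit:
jog_arm(claw=[-1,-1], delta_pos=[[-0.002,0,0],[-0.001,0,0]], rot=[[0,0,0],[0,0,0]])

```text
time: 7.2
tcp_pos: [596.4, 301.4, 35.9]
ee_rot: [[-0.959, 0.284, -0.006], [0.284, 0.959, 0.002], [0.006, 0.0, -1.0]]
force: [-19.9, 5.8, 10.2]
finger_gap: -0.0
grip_force: 10.4
```

```bash
python3 - <<'E'
from h import *
o=observe();print(o['tcp_pos'],o['force'])
w=camera("wrist");s=camera("scene");cv2.imwrite("pics/ss.png",s[:,:,::-1]);cv2.imwrite("pics/sw.png",w[:,:,::-1])
# dark pixels in scene near valve
c=calibration("scene")
def pr(X):
    x=np.array(c['R'])@X+c['t'];return c['fx']*x[0]/x[2]+c['cx'],c['fy']*x[1]/x[2]+c['cy']
v=np.array([598,236,79.])
for a in(1.571,1.4,1.2):
    u=np.array([-np.cos(a),np.sin(a)]);al=-.258;R=np.array([[np.cos(al),-np.sin(al)],[np.sin(al),np.cos(al)]])
    print(a,[np.round(pr(np.r_[v[:2]+R@u*r,79]),1) for r in(0,65,91)])
g=cv2.cvtColor(s,cv2.COLOR_RGB2GRAY)[156:186:1,196:236:1]
print("\n".join(" ".join(f"{v:3d}" for v in r) for r in g))
E
```

```text
[596.39578984 301.42951422  35.87038332] [-19.88812874   5.81675992  10.18733267]
1.571 [array([228.7, 172.9]), array([221.5, 164.6]), array([218.8, 161.5])]
1.4 [array([228.7, 172.9]), array([218. , 165.2]), array([214. , 162.3])]
1.2 [array([228.7, 172.9]), array([214.2, 166.2]), array([208.7, 163.7])]
 75  74  75  73  73  72  78 100 110 124  77  48  50  44  47  64  55  51  50  51  53  53  53  58  51  53  53  53  54  54  59  55  54  55  55  55  56  56  56  56
 75  75  75  74  73  72  73  73  84 115 110  74 111  78  55  66  83  71  54  53  54  53  56  78  57  53  54  55  55  55  58  56  55  57  57  57  56  58  58  58
 74  74  74  74  75  76  78  76  76  93 104  95 165 158 122  73 103  92  59  54  56  55  58  89  60  54  55  55  55  57  59  56  56  57  58  58  58  58  59  59
 76  77  78  83  93 101 115 115  99  94  85  86 168 186 172  82 103  98  61  56  62  58  59  91  62  54  56  57  58  57  61  58  57  59  58  59  59  59  60  60
102 112 119 108  99  95 101 102  89  81  73  71 146 167 168  83  99  97  63  57  62  58  61  92  62  55  58  58  58  58  62  61  59  60  60  61  60  59  5
[... 3305 characters left out ...]
 103  94  95 102 106 108 112 114 115 111 111 106 100 104 111
188 189 190 191 191 192 189 184 176 166 156 148 140 138 132 132 148 178 182 180 215 199 131 129 113 105  98  92 109 113 115 116 115 115 116 116 114 108 105 106
191 190 191 189 180 172 162 152 145 135 134 130 125 188 186 183 192 208 211 211 215 186 106 100 111 113 108 101 114 117 118 118 117 116 116 117 115 109 106 103
182 175 167 158 149 140 139 133 131 124 176 183 180 213 211 208 210 211 213 214 218 186 105  93 112 115 113 110 114 120 120 120 117 116 117 117 117 109 105 101
151 145 134 135 132 125 187 187 183 179 206 210 209 210 210 212 212 179 180 171 173 154 116 102 109 113 113 112 109 119 120 121 116 116 116 117 117 108 102  94
```

Against the stop: the force rose to 20 N with no further motion, and the position matches the shut geometry. I'll back off, go up and move over to the knob.

Emit:
jog_arm(claw=[-1,-1,-1,-1,-1,-1,-1], delta_pos=[[0.01,0,0],[0.015,0,0],[0,0,-0.03],[0,0,-0.04],[0,0,-0.04],[0,0,-0.02],[0,0,0]], rot=[[0,0,0],[0,0,0],[0,0,0],[0,0,0],[0,0,0],[0,0,0],[0,0,0]])

```text
time: 8.0
tcp_pos: [578.2, 307.7, 170.6]
ee_rot: [[-0.958, 0.286, 0.007], [0.286, 0.958, 0.002], [-0.007, 0.004, -1.0]]
force: [0.3, -0.3, 0.3]
finger_gap: -0.001
grip_force: 0.0
```

Emit:
jog_arm(claw=[-1,-1,-1,-1,-1,-1], delta_pos=[[-0.009,-0.035,0],[-0.009,-0.035,0],[-0.009,-0.035,0],[-0.009,-0.035,0],[-0.009,-0.035,0],[0,0,0]], rot=[[0,0,0],[0,0,0],[0,0,0],[0,0,0],[0,0,0],[0,0,0]])

```text
time: 8.6
tcp_pos: [568.8, 122.8, 164.8]
ee_rot: [[-0.957, 0.29, -0.001], [0.29, 0.957, -0.001], [0.0, -0.002, -1.0]]
force: [1.1, 0.3, -0.2]
finger_gap: -0.003
grip_force: 0.0
```

```bash
python3 - <<'E'
from h import *
o=observe();p=np.array(o['tcp_pos']);R=np.array(o['ee_rot']);print(p,o['force'])
d=np.array([568,124.7,p[2]])-p;print("to knob, tool axes",R.T@d)
cv2.imwrite("pics/t5.png",camera("top")[:,:,::-1]);cv2.imwrite("pics/w5.png",camera("wrist")[:,:,::-1]);cv2.imwrite("pics/s5.png",camera("scene")[:,:,::-1])
a=cv2.imread("pics/top0.png");b=cv2.imread("pics/t5.png");m=(b.max(2)<50);m[:160]=0;m[230:]=0;m[:,:165]=0;m[:,230:]=0
print(blobs(m)[0])
s=cv2.imread("pics/s5.png");s0=cv2.imread("pics/scene0.png")
# lever + unit shift: phase correlation on distributor area
f=lambda i:cv2.cvtColor(i,cv2.COLOR_BGR2GRAY)[205:250,240:330].astype(np.float32)
print(cv2.phaseCorrelate(f(s0),f(s)))
k=lambda i:cv2.resize(i,(400,300),interpolation=cv2.INTER_CUBIC)
cv2.imwrite("pics/g.png",np.vstack([np.hstack([k(b[150:225,150:250]),k(cv2.imread("pics/w5.png"))]),np.hstack([k(s[120:240,150:310]),k(b[130:250,180:340])])]))
E
```

```text
[568.7668997  122.8221785  164.83643011] [ 1.10371082  0.31734604 -0.17246975]
to knob, tool axes [ 1.27800927  1.57513046 -0.00225471]
[(1, [204, 160, 4, 10, 29], [205.2, 165.1]), (2, [204, 171, 2, 29, 43], [204.3, 185.8]), (3, [171, 178, 16, 10, 106], [178.8, 182.2])]
((-0.022626625503782805, 0.4731995122118171), 0.8902331105573678)
```

View pics/g.png

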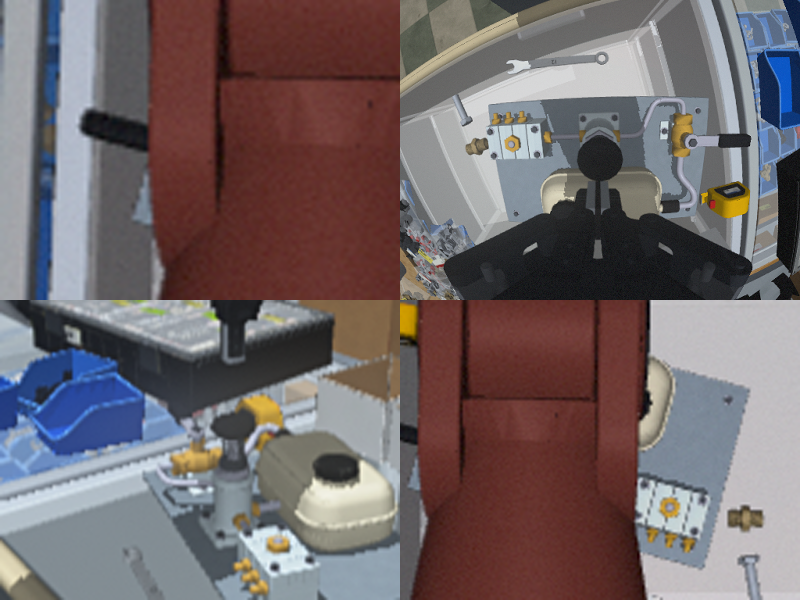

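The wrist view shows the lever now pointing left, square to the plate's front edge. The gripper is over the knob, with its scene tip at about (232,360) in the panel. Now I'll descend and feel for contact.

Emit:
jog_arm(claw=[-1,-1,-1,-1], delta_pos=[[0.001,0.001,0.02],[0,0,0.02],[0,0,0.005],[0,0,0]], rot=[[0,0,0],[0,0,0],[0,0,0],[0,0,0]])

```text
time: 9.15
tcp_pos: [567.5, 128.9, 120.0]
ee_rot: [[-0.959, 0.285, -0.002], [0.285, 0.959, 0.0], [0.002, -0.0, -1.0]]
force: [-0.4, -0.4, 0.8]
finger_gap: -0.001
grip_force: 0.0
```

Emit:
jog_arm(claw=[-1,-1], delta_pos=[[0,0,0.004],[0,0,0.003]], rot=[[0,0,0],[0,0,0]])

```text
time: 9.35
tcp_pos: [568.9, 128.2, 114.7]
ee_rot: [[-0.958, 0.285, 0.002], [0.285, 0.958, 0.0], [-0.002, 0.0, -1.0]]
force: [0.1, -0.7, 0.3]
finger_gap: -0.002
grip_force: 0.0
```

Emit:
jog_arm(claw=[-1,-1], delta_pos=[[0,0,0.004],[0,0,0.003]], rot=[[0,0,0],[0,0,0]])

```text
time: 9.55
tcp_pos: [568.5, 128.0, 106.9]
ee_rot: [[-0.958, 0.286, 0.001], [0.286, 0.958, 0.0], [-0.0, 0.0, -1.0]]
force: [0.2, 0.0, 3.6]
finger_gap: -0.006
grip_force: 1.6
```

Contact comes at about TCP z 108. I'll lift slightly, centre over the knob, then press.

Emit:
jog_arm(claw=[-1,-1,-1,-1,-1,-1,-1], delta_pos=[[0,0,-0.005],[0.001,-0.003,0],[0,0,0.005],[0,0,0.005],[0,0,0.005],[0,0,0.004],[0,0,0]], rot=[[0,0,0],[0,0,0],[0,0,0],[0,0,0],[0,0,0],[0,0,0],[0,0,0]])

```text
time: 10.25
tcp_pos: [566.9, 125.1, 93.0]
ee_rot: [[-0.958, 0.286, 0.001], [0.286, 0.958, -0.0], [-0.001, -0.0, -1.0]]
force: [0.0, -0.7, 7.9]
finger_gap: -0.0
grip_force: 3.6
```

Emit:
jog_arm(claw=[-1,-1], delta_pos=[[0,0,0.002],[0,0,0.001]], rot=[[0,0,0],[0,0,0]])

```text
time: 10.45
tcp_pos: [567.0, 125.1, 90.5]
ee_rot: [[-0.958, 0.286, 0.001], [0.286, 0.958, -0.0], [-0.001, -0.0, -1.0]]
force: [-0.4, -2.1, 8.7]
finger_gap: -0.001
grip_force: 4.5
```

Emit:
jog_arm(claw=[-1,-1], delta_pos=[[0,0,0.001],[0,0,0.001]], rot=[[0,0,0],[0,0,0]])

```text
time: 10.65
tcp_pos: [567.0, 125.1, 88.7]
ee_rot: [[-0.958, 0.286, 0.001], [0.286, 0.958, -0.0], [-0.002, -0.0, -1.0]]
force: [-0.9, -1.1, 9.1]
finger_gap: -0.0
grip_force: 4.8
```

Emit:
jog_arm(claw=[-1,-1], delta_pos=[[0,0,0.001],[0,0,0.001]], rot=[[0,0,0],[0,0,0]])

```text
time: 10.85
tcp_pos: [567.1, 125.1, 87.5]
ee_rot: [[-0.958, 0.286, 0.002], [0.286, 0.958, -0.0], [-0.002, 0.0, -1.0]]
force: [-5.2, -1.8, 20.6]
finger_gap: 0.003
grip_force: 10.5
```

Emit:
jog_arm(claw=[-1,-1], delta_pos=[[0,0,0.0005],[0,0,0.0005]], rot=[[0,0,0],[0,0,0]])

```text
time: 11.05
tcp_pos: [567.2, 125.2, 87.5]
ee_rot: [[-0.958, 0.286, 0.003], [0.286, 0.958, -0.001], [-0.003, 0.0, -1.0]]
force: [-8.3, -2.0, 25.7]
finger_gap: 0.001
grip_force: 12.4
```

The bottom is at TCP z 87.5, so full travel is confirmed. I'll release and check the pin.

Emit:
jog_arm(claw=[-1,-1,-1,-1,-1,-1], delta_pos=[[0,0,-0.007],[0,0,-0.007],[0,0,-0.007],[0,0,-0.006],[0,0,0],[0,0,0]], rot=[[0,0,0],[0,0,0],[0,0,0],[0,0,0],[0,0,0],[0,0,0]])

```text
time: 11.65
tcp_pos: [566.0, 125.5, 111.2]
ee_rot: [[-0.958, 0.286, -0.001], [0.286, 0.958, 0.0], [0.001, -0.0, -1.0]]
force: [-0.7, -0.3, 0.1]
finger_gap: -0.005
grip_force: 0.0
```

```bash
cat > pin.py <<'E'
from h import *
c=calibration("scene");R=np.array(c['R'])
def pr(X):
    x=R@X+c['t'];return np.array([c['fx']*x[0]/x[2]+c['cx'],c['fy']*x[1]/x[2]+c['cy']])
s=camera("scene");o=observe();print(o['time'],np.round(o['tcp_pos'],1),np.round(o['force'],1))
P=np.array([538.7,13.5]);print("tip in",pr([*P,68]),"out",pr([*P,86]))
a,b=pr([*P,68]).astype(int)
s0=cv2.imread("pics/s5.png")[:,:,::-1]
g=lambda i:cv2.cvtColor(np.ascontiguousarray(i),cv2.COLOR_RGB2GRAY)[b-12:b+5,a-5:a+7]
A,B=g(s0),g(s)
for x,y in zip(A,B):print(" ".join(f"{v:3d}" for v in x)," | "," ".join(f"{v:3d}" for v in y))
E
python3 pin.py
```

```text
11.7 [565.9 125.5 111. ] [-0.6 -0.1  0.3]
tip in [261.39576492 215.43979204] out [261.57612372 208.52452011]
127 125 124 114 111 108 105 105 107 109 115 115  |  129 126 124 116 113 108 106 106 107 110 117 120
100  93  96  90  91  95 100 104 106 106 107 122  |  101  94  97  90  91  96 103 105 107 108 110 116
 78  74  77  77  80  89 100 103 104 105 105 114  |   79  74  77  78  80  90 100 104 105 106 108 108
 78  78  78  78  78  80  92 100 102 106 105 105  |   79  78  79  79  78  82  92 100 104 106 108 107
 79  79  79  79  78  79  83  92 100 103 105 104  |   80  80  80  79  79  78  84  93 101 104 107 107
 79  78  77  76  76  78  80  84  92 101 104 104  |   79  78  78  76  76  80  80  85  94 101 105 106
 74  78  76  80  78  77  82  86  85  91 100 102  |   74  79  78  81  79  80  82  88  85  92 101 104
104 128 134 156 150  85  65  75  99  87  93 100  |  105 128 134 157 150  85  65  76 100  86  94 100
197 204 206 216 206 138  80  98 130 116  84  90  |  197 206 207 217 207 139  81  99 131 116  84  92
229 228 228 231 226 185 161 197 207 204 110  77  |  229 229 229 230 227 185 160 198 209 205 110  78
228 228 229 230 216 205 190 235 216 232 190 109  |  228 228 229 230 216 206 191 236 217 233 191 110
227 218 210 204 191 195 183 213 204 226 229 217  |  227 219 211 206 193 196 184 213 205 227 229 218
197 190 183 180 184 187 178 183 191 208 229 241  |  198 191 183 180 184 187 180 183 192 210 231 242
196 180 177 165 173 175 154 160 174 176 227 234  |  197 181 178 166 174 176 155 161 174 176 228 234
187 154 171 170 176 178 164 166 176 153 224 235  |  189 154 172 171 177 179 164 167 177 154 225 236
175 121 138 159 173 171 160 149 146 120 179 225  |  176 122 138 159 174 172 161 150 147 120 179 226
185 130 121 133 142 134 123 112 101 102 188 222  |  185 130 122 133 143 134 123 113 102 103 190 223
```

Emit:
jog_arm(claw=[-1,-1,-1,-1,-1,-1], delta_pos=[[0.0,0,0.007],[0,0,0.007],[0,0,0.006],[0,0,0.004],[0,0,0.002],[0,0,0]], rot=[[0,0,0],[0,0,0],[0,0,0],[0,0,0],[0,0,0],[0,0,0]])

```text
time: 12.3
tcp_pos: [566.8, 125.5, 87.5]
ee_rot: [[-0.958, 0.286, 0.002], [0.286, 0.958, 0.0], [-0.001, 0.0, -1.0]]
force: [-6.8, 1.0, 18.2]
finger_gap: 0.002
grip_force: 9.3
```

Emit:
jog_arm(claw=[-1,-1,-1,-1,-1,-1], delta_pos=[[0,0,-0.007],[0,0,-0.007],[0,0,-0.007],[0,0,-0.005],[0,0,0],[0,0,0]], rot=[[0,0,0],[0,0,0],[0,0,0],[0,0,0],[0,0,0],[0,0,0]])

```text
time: 12.9
tcp_pos: [566.0, 125.4, 111.2]
ee_rot: [[-0.958, 0.286, -0.001], [0.286, 0.958, 0.0], [0.001, -0.0, -1.0]]
force: [0.5, 0.3, 0.2]
finger_gap: 0.002
grip_force: 0.0
```

```bash
python3 pin.py
```

```text
12.95 [566.  125.4 111.1] [-1.1 -0.3 -0.1]
tip in [261.39576492 215.43979204] out [261.57612372 208.52452011]
127 125 124 114 111 108 105 105 107 109 115 115  |  128 127 124 116 113 108 107 106 107 110 116 121
100  93  96  90  91  95 100 104 106 106 107 122  |  102  93  95  90  90  97 102 105 106 108 110 114
 78  74  77  77  80  89 100 103 104 105 105 114  |   78  74  78  78  80  90 100 103 105 108 109 109
 78  78  78  78  78  80  92 100 102 106 105 105  |   78  79  79  79  79  82  93 100 103 105 108 108
 79  79  79  79  78  79  83  92 100 103 105 104  |   80  80  79  79  78  78  82  93 101 104 107 106
 79  78  77  76  76  78  80  84  92 101 104 104  |   79  79  77  75  77  80  81  85  93 102 105 105
 74  78  76  80  78  77  82  86  85  91 100 102  |   75  79  78  81  79  79  82  88  85  92 102 105
104 128 134 156 150  85  65  75  99  87  93 100  |  104 128 134 158 149  86  66  76 100  87  92 101
197 204 206 216 206 138  80  98 130 116  84  90  |  196 205 206 217 207 139  81  98 131 116  84  92
229 228 228 231 226 185 161 197 207 204 110  77  |  229 229 229 231 227 185 161 199 208 205 111  79
228 228 229 230 216 205 190 235 216 232 190 109  |  228 229 230 229 216 206 191 236 217 233 191 109
227 218 210 204 191 195 183 213 204 226 229 217  |  228 218 211 206 193 198 186 213 206 227 229 218
197 190 183 180 184 187 178 183 191 208 229 241  |  198 191 184 175 186 189 178 170 190 210 230 241
196 180 177 165 173 175 154 160 174 176 227 234  |  197 181 178 159 171 169 149 150 172 177 227 234
187 154 171 170 176 178 164 166 176 153 224 235  |  189 154 172 170 174 173 163 167 176 153 225 236
175 121 138 159 173 171 160 149 146 120 179 225  |  176 122 139 159 173 172 161 150 148 121 180 227
185 130 121 133 142 134 123 112 101 102 188 222  |  185 131 122 132 144 135 123 112 101 104 189 223
```

Slight creep (row 215–216 changed), so pressure is building. Next stroke.

Emit:
jog_arm(claw=[-1,-1,-1,-1,-1,-1], delta_pos=[[0.0,0,0.007],[0,0,0.007],[0,0,0.006],[0,0,0.004],[0,0,0.002],[0,0,0]], rot=[[0,0,0],[0,0,0],[0,0,0],[0,0,0],[0,0,0],[0,0,0]])

```text
time: 13.55
tcp_pos: [566.9, 125.4, 87.6]
ee_rot: [[-0.958, 0.286, 0.002], [0.286, 0.958, -0.0], [-0.002, 0.0, -1.0]]
force: [-6.0, -1.0, 17.4]
finger_gap: 0.003
grip_force: 8.9
```

Emit:
jog_arm(claw=[-1,-1,-1,-1,-1,-1], delta_pos=[[0,0,-0.007],[0,0,-0.007],[0,0,-0.007],[0,0,-0.005],[0,0,0],[0,0,0]], rot=[[0,0,0],[0,0,0],[0,0,0],[0,0,0],[0,0,0],[0,0,0]])

```text
time: 14.15
tcp_pos: [566.0, 125.4, 111.2]
ee_rot: [[-0.958, 0.286, -0.001], [0.286, 0.958, 0.0], [0.001, -0.0, -1.0]]
force: [-0.9, 0.9, 0.1]
finger_gap: 0.003
grip_force: 0.0
```

```bash
python3 pin.py
```

```text
14.2 [566.  125.4 111.1] [ 1.   0.2 -0.4]
tip in [261.39576492 215.43979204] out [261.57612372 208.52452011]
127 125 124 114 111 108 105 105 107 109 115 115  |  128 126 125 115 113 110 107 106 107 111 118 120
100  93  96  90  91  95 100 104 106 106 107 122  |  102  94  97  89  91  96 102 104 107 108 111 115
 78  74  77  77  80  89 100 103 104 105 105 114  |   79  74  77  78  80  89  99 103 104 107 109 108
 78  78  78  78  78  80  92 100 102 106 105 105  |   78  79  79  79  79  81  93 100 104 106 107 107
 79  79  79  79  78  79  83  92 100 103 105 104  |   80  80  79  79  78  79  83  94 101 104 106 107
 79  78  77  76  76  78  80  84  92 101 104 104  |   79  79  77  77  77  80  81  85  93 101 103 106
 74  78  76  80  78  77  82  86  85  91 100 102  |   75  78  77  82  79  78  83  88  86  92 101 105
104 128 134 156 150  85  65  75  99  87  93 100  |  105 128 134 159 150  86  66  76  99  87  92 101
197 204 206 216 206 138  80  98 130 116  84  90  |  197 206 208 217 207 140  79 100 131 117  84  91
229 228 228 231 226 185 161 197 207 204 110  77  |  229 230 230 214 205 180 149 195 209 205 111  78
228 228 229 230 216 205 190 235 216 232 190 109  |  228 230 230 185 189 194 179 217 215 233 191 109
227 218 210 204 191 195 183 213 204 226 229 217  |  227 220 212 159 163 166 147 184 202 228 230 218
197 190 183 180 184 187 178 183 191 208 229 241  |  198 192 185 151 144 138 113 149 191 211 231 242
196 180 177 165 173 175 154 160 174 176 227 234  |  197 181 179 153 146 136 111 118 171 177 227 234
187 154 171 170 176 178 164 166 176 153 224 235  |  189 155 173 171 172 170 158 150 176 154 225 236
175 121 138 159 173 171 160 149 146 120 179 225  |  175 122 139 159 175 173 163 150 148 121 180 226
185 130 121 133 142 134 123 112 101 102 188 222  |  185 131 122 133 144 134 124 113 101 104 189 223
```

The pin is creeping, roughly 3 px up. Next stroke.

Emit:
jog_arm(claw=[-1,-1,-1,-1,-1,-1], delta_pos=[[0.0,0,0.007],[0,0,0.007],[0,0,0.006],[0,0,0.004],[0,0,0.002],[0,0,0]], rot=[[0,0,0],[0,0,0],[0,0,0],[0,0,0],[0,0,0],[0,0,0]])

```text
time: 14.8
tcp_pos: [566.8, 125.4, 87.5]
ee_rot: [[-0.958, 0.286, 0.002], [0.286, 0.958, -0.0], [-0.002, 0.0, -1.0]]
force: [-6.6, -0.6, 18.4]
finger_gap: 0.0
grip_force: 9.1
```

Emit:
jog_arm(claw=[-1,-1,-1,-1,-1,-1], delta_pos=[[0,0,-0.007],[0,0,-0.007],[0,0,-0.007],[0,0,-0.005],[0,0,0],[0,0,0]], rot=[[0,0,0],[0,0,0],[0,0,0],[0,0,0],[0,0,0],[0,0,0]])

```text
time: 15.4
tcp_pos: [566.0, 125.4, 111.1]
ee_rot: [[-0.958, 0.286, -0.001], [0.286, 0.958, 0.0], [0.001, -0.0, -1.0]]
force: [-0.1, 1.0, -0.2]
finger_gap: 0.002
grip_force: 0.0
```

```bash
python3 pin.py
```

```text
15.45 [566.  125.4 111.1] [ 0.6  1.1 -0.2]
tip in [261.39576492 215.43979204] out [261.57612372 208.52452011]
127 125 124 114 111 108 105 105 107 109 115 115  |  128 127 125 115 113 109 106 106 106 110 118 120
100  93  96  90  91  95 100 104 106 106 107 122  |  101  93  95  89  90  97 102 105 106 107 110 115
 78  74  77  77  80  89 100 103 104 105 105 114  |   80  74  78  78  79  87 100 103 104 108 108 108
 78  78  78  78  78  80  92 100 102 106 105 105  |   78  77  78  76  78  80  89 100 102 106 107 107
 79  79  79  79  78  79  83  92 100 103 105 104  |   79  79  78  79 113 117 105  91 100 104 107 107
 79  78  77  76  76  78  80  84  92 101 104 104  |   78  77  77 108 169 178 167  97  90 100 105 105
 74  78  76  80  78  77  82  86  85  91 100 102  |   76  77  79 123 180 190 170  99  81  91 101 104
104 128 134 156 150  85  65  75  99  87  93 100  |  104 128 130 123 155 162 135  88  98  86  92 101
197 204 206 216 206 138  80  98 130 116  84  90  |  198 208 207 143 143 142 116  89 128 117  84  92
229 228 228 231 226 185 161 197 207 204 110  77  |  229 231 232 157 141 136 113 136 202 206 111  78
228 228 229 230 216 205 190 235 216 232 190 109  |  229 232 233 153 136 130 116 180 213 236 192 110
227 218 210 204 191 195 183 213 204 226 229 217  |  228 221 214 149 129 124 111 159 201 230 231 217
197 190 183 180 184 187 178 183 191 208 229 241  |  197 193 186 154 150 143 111 100 154 208 231 242
196 180 177 165 173 175 154 160 174 176 227 234  |  197 182 179 148 156 151 115  91 144 175 228 235
187 154 171 170 176 178 164 166 176 153 224 235  |  189 155 172 166 173 172 161 151 175 154 226 236
175 121 138 159 173 171 160 149 146 120 179 225  |  174 122 139 159 174 173 163 150 148 122 180 226
185 130 121 133 142 134 123 112 101 102 188 222  |  186 131 122 133 143 134 124 113 101 104 189 223
```

The pin has popped: its tip is now at row ~208, against 208.5 predicted for fully out. I'll retract clear and check the lever before handing in.

Emit:
jog_arm(claw=[-1,-1,-1,-1,-1,-1,-1,-1], delta_pos=[[0,0,-0.03],[0,0,-0.03],[0,0,-0.03],[0.04,0,0],[0.04,0,0],[0.04,0,0],[0,0,0],[0,0,0]], rot=[[0,0,0],[0,0,0],[0,0,0],[0,0,0],[0,0,0],[0,0,0],[0,0,0],[0,0,0]])

```text
time: 16.25
tcp_pos: [451.2, 159.9, 201.8]
ee_rot: [[-0.959, 0.285, 0.001], [0.285, 0.959, 0.0], [-0.001, 0.0, -1.0]]
force: [0.4, 0.2, 0.6]
finger_gap: -0.003
grip_force: 0.0
```

```bash
python3 pin.py | sed -n '1p;6,9p'; python3 - <<'E'
from h import *
b=camera("top");m=(b.max(2)<50);m[:160]=0;m[230:]=0;m[:,:165]=0;m[:,300:]=0
for x in blobs(m,60)[0]:print(x,ray("top",*x[2],79)[:2],ray("top",*x[2],138)[:2])
o=observe();p,R=o['tcp_pos'],o['ee_rot'];w=camera("wrist");B,l=blobs(w.max(2)<55,150)
for x in B:print(x[1:],wray(*x[2],83,p,R)[:2],wray(*x[2],140,p,R)[:2])
E
```

```text
16.3 [451.8 159.6 201.7] [1.  0.4 0.2]
 78  78  78  78  78  80  92 100 102 106 105 105  |   78  78  76  76  77  79  88 102 111 112 107 115
 79  79  79  79  78  79  83  92 100 103 105 104  |   78  78  76  80 111 115 103  92 104 112 113 123
 79  78  77  76  76  78  80  84  92 101 104 104  |   78  76  75 106 166 176 164  95  91 106 115 121
 74  78  76  80  78  77  82  86  85  91 100 102  |   75  77  79 123 178 187 167  97  81  93 107 116
(1, [264, 162, 17, 17, 202], [271.6, 170.3]) [649.49433625  57.24321034] [637.37795775  59.12806533]
(2, [171, 178, 19, 11, 123], [180.0, 182.5]) [614.88795952 298.59885706] [604.68391658 287.14648845]
(3, [223, 186, 31, 44, 338], [243.5, 200.7]) [567.82957926 130.54944286] [560.22596497 128.38342261]
(4, [165, 191, 58, 26, 241], [192.5, 195.7]) [580.00708038 264.51590599] [571.73054189 254.94694863]
([59, 0, 178, 80, 7193], [154.3, 29.4]) [273.88784973 107.86239274] [293.68777399 122.00914621]
([303, 42, 14, 20, 160], [308.5, 53.8]) [347.44743446 248.69285083] [353.2293076  236.00192478]
([354, 46, 54, 29, 1001], [381.5, 59.7]) [369.18375461 324.89736056] [370.82339601 297.68434718]
([498, 155, 14, 33, 202], [506.9, 173.8]) [545.65558725 499.27010613] [513.66546876 438.82735021]
([451, 231, 61, 153, 4029], [475.8, 299.5]) [753.26536787 452.4896707 ] [681.71161496 400.96173585]
([1, 232, 450, 152, 36573], [248.1, 332.3]) [660.70527316  90.54041093] [606.79044717 107.98816764]
([377, 256, 37, 17, 495], [394.3, 263.5]) [613.5301233  300.06718225] [568.60533804 277.58598881]
```

The grip is at (614.9, 298.6), against (613.9, 298.2) predicted for shut. The unit hasn't moved, and the pin is out.

```bash
python3 -c "
from workcell import *
print(sign_off())"
```

```text
the job is handed in; nothing more can be done
None
```

The job is handed in: the valve is shut against its stop, four full strokes popped the pin fully out, the knob is up, and the pump unit has not moved (the first pass at the lever went over it without touching).

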